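Match the adjustable reference cell to the sample cell's thickness

ROBOT

A 6-joint arm with a two-finger parallel gripper is mounted at the origin on a cart in front of the work surface, level with it; the furniture and walls round the work are solid. World frame = base frame: x ahead of the robot, y to its left, z up, the work surface at z = 0. Lengths are in m, angles in rad, forces in N, time in s.
With the tool pointing down it reaches from about 0.35 to 0.975 m from the base axis. Payload 4.9 kg.
Tool frame: the origin (TCP) lies on the front face of the gripper's body, between the roots of the fingers; the fingertips stand ctrl.tip_extent ahead of it and the grasp point (between the pads) lies 54 mm ahead of it (ctrl.tip_extent is the distance from the TCP to the fingertips, in m); z points along the fingers, y is the line along which they close (so a half turn about z gives the same grasp; the last joint's range is limited). The gripper opens to 85 mm and grips with 20 to 120 N. Pads are 22 mm wide; open, the fingers measure 114 mm over their backs; the gripper's body (76 mm by 85 mm) begins 54 mm behind the grasp point. The pads swing forward as they close: fully open they stand 13 mm farther back than shut.
Start: joints at [1.176, 0.053, 1.613, -0, 1.476, -0.119], TCP at [0.17, 0.601, 0.304] pointing down, gripper open.
Joint ranges: [-3.01, 3.01], [-1.01, 2.22], [0.06, 2.58], [-1.02, 4.17], [0.09, 2.62], [-3.14, 3.14]. Speed limits (rad/s): [2.57, 2.57, 3.14, 3.14, 3.14, 3.14].

INTERFACE

Orientations are given as a rotation vector (axis times angle).
In Python, from station import ctrl gives the robot as it stands.
- The arm moves only by the tool apply_moves, never from a script. Its argument "rows" is one flat list of numbers, 6 for each row, row after row: the shift along the tool's x, y, z normalised to -1 to 1, where 1 is 0.6 m, then the turn, a rotation vector about the tool's x, y, z normalised to -1 to 1, where 1 is 90 degrees. A call has 1 to 20 rows; each row is the pose to reach, as a shift and turn from the pose commanded when the call began, along the tool's axes at that moment; what a row does not reach only later rows make up. A row lasts 1/10 s, in which the tool goes at most 50 mm and 8.59 degrees, less where a joint would pass 70% of its speed; a pose out of reach is approached as far as the arm can. A call with a number of a shift or a turn outside -1 to 1 is refused whole. A call with a gripper value outside its range is refused whole. "grip" is the opening, from 0 (shut) to 1 (fully open), set as the call begins (left out, the last holds). The fingers move at their own pace and stop on an object; "grip_force" is the grip in N (left out, the last holds). Time passes only in rows, so rows that repeat a pose let the fingers close. It gives the time, the measured TCP pose, the force, the opening and the grip force at its end, in the units of the state.
- ctrl.get_obs(): the state, without advancing time (a new reading comes with each control period).
- ctrl.get_image(name): name is "side" or "top"; returns (picture, depth): 420x560x3 uint8, blue, green, red; 420x560 float32, m along the optical axis (not along the pixel's ray), 0 where there is no reading.
- ctrl.camera_model(name): a dict with "mtx" (3x3 intrinsics, pixels), "R" (3x3) and "t" (3): a world point X has camera coordinates R X + t. Camera axes: x right, y down, z forward; pixel columns grow to the right and rows downward; lengths in m; the calibration is good to about 2 mm. A picture is of the moment at which its call begins. camera_model takes no time and is no camera call.
- ctrl.finish_job(): hands the job in; it is judged then, once.
The state is a dict: "t": time; "q": joint angles; "dq": joint speeds; "effort": joint torques, N m; "tool_pos": TCP position; "tool_rot": TCP orientation; "contact_force": force on the tool from outside, world axes, zero at the start; "wrist_torque": the same for the moment, N m; "opening": finger opening in m; "grip_force": force on a finger pad.
Only numpy, scipy, OpenCV 4.12 (cv2) and the standard library are available. Lean on these libraries where they do the work, as an engineer would, in place of code of your own. Each camera call takes 0.05 s, during which the arm holds its last target. There are 200 camera calls.

TASK

The infrared background has to be taken through the same path as the sample: gently pinch the sample cell (the fixed liquid cell in the front row of the base plate, left of the adjustable cell with the round tube and sliding frame; the two cells behind are spares) between the fingers, squarely, and note its thickness from the finger opening. Then set the adjustable cell on the same base plate to that same overall thickness by moving its sliding frame, and let go. Leave the sample cell and both spares standing in their nests, never squeeze them hard (their windows crack), and do not disturb the dropper bottle, vial and tweezers nearby.

Things in the scene. Friction and masses are not known exactly. Their poses are not given: they have to be found in the camera images.
- stand: dark steel base plate, 172 x 262 x 12 mm, fixed; origin at the centre of its underside, z up. In its frame (mm): sample nest centred at x -40, y +65; adjustable cell at x -40, y -45 to -121; spare nests at x +43, y +65 and y -20. Every cell has its thickness along this y and its width along this x
- nest (a point): where the front face of the cell in the sample nest is, 64 mm above the worktop; its back face is one thickness further to the base plate's -y. Whichever of the three cells stands here is the sample cell. Nests are 8 mm deep with 0.25 mm play round a steel foot of 56 x 34 x 10 mm; loose, about 0.26 kg; their windows crack if pinched with over 30 N
- cell_a_front (a point): fixed-path liquid cell, upright sandwich of two aluminium frames 50 mm wide (own x), top edge 78 mm above the worktop, two 6 mm steel ports on top. Thickness over both frames (own y) unknown: 14 to 30 mm, different in each cell by 4 mm or more. This point: middle of its front face (looks to own +y), 14 mm under the top edge; both faces flat from 12 mm lower to the top
- cell_b_front (a point): the same point on another cell, alike but for its thickness (see cell_a_front)
- cell_c_front (a point): the same point on the third cell, alike but for its thickness (see cell_a_front)
- fixed_face (a point): adjustable cell: middle of the flat outer face of its fixed frame (aluminium, 50 mm wide, 6 mm thick, rigid on the base plate, top edge 78 mm above the worktop); the face looks along the base plate's +y; the point is 64 mm above the worktop
- slide_face (a point): adjustable cell: middle of the flat outer face of its sliding frame (50 wide, 6 thick, top edge 78 mm up); it looks along the base plate's -y; the point is 64 mm up. Overall thickness = from fixed_face to slide_face. Plain above 46 mm; below, a tube of 31 mm diameter sticks out 24 mm here. On the frame's top edge a thumb tab 16 wide, 14 mm high, 8 thick from this face inwards
- slide (a joint): travel of the sliding frame, m: overall thickness of the adjustable cell = 14 mm + travel; 0 closest, 0.028 widest, growing towards the base plate's -y. No spring: a friction brake of about 9 N holds it where it is left, so a pinch of 3 to 5 N measures without moving it. Starts wider than any of the cells
- dropper: small amber dropper bottle, 33 x 33 x 88 mm, a bystander behind the base plate; origin at the centre of its underside
- vial: small capped vial, 15 x 15 x 45 mm, a bystander left of the base plate; origin at the centre of its underside
- tweezers: steel tweezers, 127 x 13 x 9 mm, lying left of the base plate, a bystander; origin at the centre of the underside

How it is judged:
By the outcome, as a careful person would: the job done as asked, in the order asked, and still so for the second after the job is handed in, with the robot touching nothing.
It also fails if it takes over 64 s, if anything falls off the work surface, if the arm or the gripper's body presses on something with over 40 N, if the wrist force passes 120 N, or if a joint passes its speed limit or range.

## Working session

There is one attempt and no reset: what is moved stays moved. The work goes in short steps, Python scripts to look and compute and a tool call to move; the robot and the scene stay as the last step left them, time stands still between calls to the robot, and variables do not carry over. Pictures are saved under pics/ and viewed, at most 10 in all, crops included, and the job is handed in when it is done.

Besides the shell and the picture viewer there is one more tool, called after "Call:" as name(argument=value, ...), one argument or row to a line, values as JSON. apply_moves: Moves the arm, as the interface text tells. Its arguments: {"type":"object","properties":{"rows":{"type":"array","items":{"type":"number"}},"grip":{"type":"number"},"grip_force":{"type":"number"}},"required":["rows"]}

```bash
mkdir -p pics; ls
python3 - <<'E'
from station import ctrl
import cv2,numpy as np
print(ctrl.get_obs(), ctrl.tip_extent)
for n in("top","side"):
    im,d=ctrl.get_image(n); cv2.imwrite(f"pics/{n}0.png",im); np.savez(f"{n}0.npz",im=im,d=d)
    m=ctrl.camera_model(n); print(n,m)
E
```

```text
pics
{'t': 0.0, 'q': array([ 1.17598021e+00,  5.33677480e-02,  1.61431981e+00,  1.65378762e-05,
        1.47602074e+00, -1.19013692e-01]), 'dq': array([ 0.00086652, -0.0005305 , -0.00135151,  0.00145007, -0.00104197,
       -0.00091533]), 'effort': array([ 2.64501585e-03, -3.93682551e+01, -3.70177317e+01,  3.59040473e-05,
        7.12262525e-03, -7.80716164e-06]), 'tool_pos': array([0.17001529, 0.60092527, 0.30264071]), 'tool_rot': array([-0.43178378, -3.11121832,  0.00320702]), 'contact_force': array([ 0.28927605,  0.90716783, -0.09927889]), 'wrist_torque': array([-0.01645372,  0.0019514 , -0.04781351]), 'grip_force': 0.0, 'opening': 0.08567402157379865} 0.0726
top {'mtx': array([[408.43399561,   0.        , 278.29967743],
       [  0.        , 408.43399561, 212.99094651],
       [  0.        ,   0.        ,   1.        ]]), 'R': array([[-0.01272003, -0.99967595,  0.02204977],
       [-0.99005949,  0.00950247, -0.14032789],
       [ 0.14007289, -0.02361556, -0.98985953]]), 't': array([-0.14356829,  0.54473854,  0.8299606 ])}
side {'mtx': array([[511.08830687,   0.        , 277.4691513 ],
       [  0.        , 511.08830687, 215.69463846],
       [  0.        ,   0.        ,   1.        ]]), 'R': array([[-0.99884112, -0.04693822,  0.01064071],
       [-0.03305362,  0.50829514, -0.86054837],
       [ 0.03498398, -0.85990281, -0.50925757]]), 't': array([0.53423896, 0.1499085 , 0.94445349])}
```

View pics/top0.png

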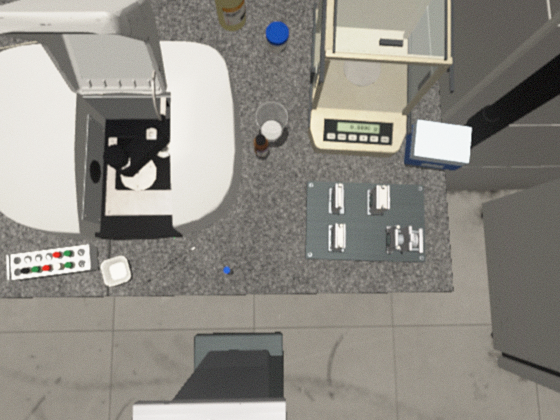

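View pics/side0.png

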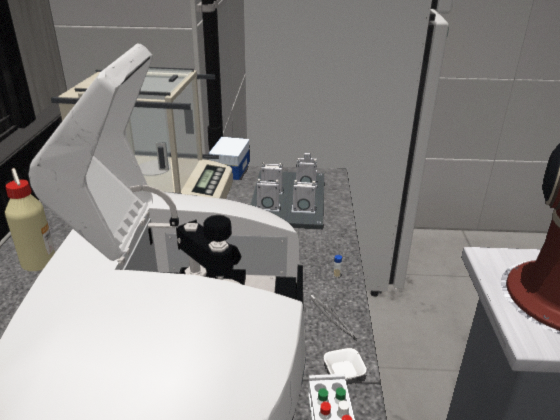

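The top view shows the plate at columns 306–425, rows 182–262, with the sample cell near (338,237), the adjustable cell near (405,240) and spares at (338,198) and (380,198). The side view agrees. Next I find the plate pose.

```bash
cat > h.py <<'E'
import numpy as np,cv2
from station import ctrl
def ray(n,uv,z):
    m=ctrl.camera_model(n);K,R,t=m["mtx"],m["R"],m["t"]
    C=-R.T@t; uv=np.atleast_2d(uv)
    d=(R.T@np.linalg.inv(K)@np.c_[uv,np.ones(len(uv))].T).T
    return C+d*((z-C[2])/d[:,2])[:,None]
def proj(n,P):
    m=ctrl.camera_model(n);c=np.atleast_2d(P)@m["R"].T+m["t"];q=c@m["mtx"].T;return q[:,:2]/q[:,2:]
def cloud(n,d):
    m=ctrl.camera_model(n);K=m["mtx"];v,u=np.indices(d.shape)
    c=np.stack([(u-K[0,2])/K[0,0]*d,(v-K[1,2])/K[1,1]*d,d],-1)
    return (c-m["t"])@m["R"]
E
python3 - <<'E'
from h import *
f=np.load("top0.npz");im,d=f["im"],f["d"];P=cloud("top",d)
roi=np.zeros(d.shape,bool);roi[170:275,295:440]=1
print(im[250,320],im[220,360],im[275,360],np.round(P[220,360],4),np.round(P[275,360],4))
z=P[...,2]
m=(roi&(z>0.007)&(z<0.12)).astype(np.uint8)
m=cv2.morphologyEx(m,cv2.MORPH_CLOSE,np.ones((5,5)))
c=max(cv2.findContours(m,0,2)[0],key=cv2.contourArea)
r=cv2.minAreaRect(c);b=cv2.boxPoints(r);print(r);W=ray("top",b,0.012);print(W.round(4),W.mean(0),[np.linalg.norm(W[i]-W[i-1]) for i in range(4)])
# cells: points above 70mm
m2=roi&(z>0.066)&(z<0.1)
n,l,s,cc=cv2.connectedComponentsWithStats(m2.astype(np.uint8))
for i in range(1,n):
    if s[i,4]>8: q=P[l==i];print(s[i],np.percentile(q,[3,50,97],axis=0).round(4).tolist())
cv2.imwrite("pics/crop.png",cv2.resize(im[170:275,295:440],None,fx=5,fy=5,interpolation=cv2.INTER_CUBIC))
E
```

```text
[126 125 118] [117 118 111] [104 110 112] [ 0.5296 -0.33    0.0129] [ 0.4098 -0.3276  0.0015]
((366.0055847167969, 220.8165283203125), (120.392578125, 77.5759048461914), 1.7534048557281494)
[[ 0.4485 -0.2062  0.012 ]
 [ 0.6202 -0.2153  0.012 ]
 [ 0.6097 -0.4851  0.012 ]
 [ 0.4374 -0.4688  0.012 ]] [ 0.52894269 -0.3438563   0.012     ] [np.float64(0.2628203100673738), np.float64(0.17196783339557717), np.float64(0.2700707691907526), np.float64(0.17311860177374797)]
[335 183   9  25 210] [[0.5508, -0.283, 0.0712], [0.5745, -0.2741, 0.0768], [0.5973, -0.2662, 0.0854]]
[375 185  15  25 342] [[0.5474, -0.3775, 0.0683], [0.5696, -0.3636, 0.0759], [0.5928, -0.3509, 0.0849]]
[334 223  12  25 268] [[0.4689, -0.2837, 0.0719], [0.4914, -0.2731, 0.0769], [0.514, -0.2627, 0.0847]]
[394 225   6  25 111] [[0.4627, -0.3906, 0.0686], [0.4863, -0.3864, 0.0778], [0.5094, -0.3842, 0.0906]]
[407 225   8  25 131] [[0.4634, -0.4193, 0.0671], [0.4853, -0.4146, 0.0778], [0.5085, -0.4115, 0.0931]]
```

View pics/crop.png

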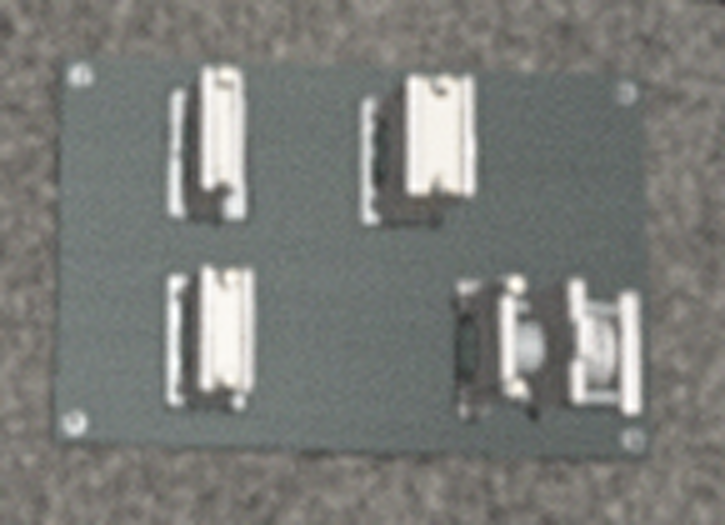

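The crop shows the sample cell centred near crop (225,330), the fixed frame at (510,335), and the sliding frame at (625,350). Plate screws sit at crop (80,75), (627,93), (632,440) and (75,423). I use these for the yaw.

```bash
cat >> h.py <<'E'
from scipy.spatial.transform import Rotation as Ro
def go(pos,yaw):  # rows entry to bring TCP to pos, tool y along plate y (yaw rad), pointing down
    o=ctrl.get_obs();R0=Ro.from_rotvec(o["tool_rot"])
    y=np.array([-np.sin(yaw),np.cos(yaw),0]);z=np.array([0,0,-1.])
    R1=Ro.from_matrix(np.c_[np.cross(y,z),y,z])
    s=R0.inv().apply(np.array(pos)-o["tool_pos"])/0.6
    r=(R0.inv()*R1).as_rotvec()/(np.pi/2)
    return np.r_[s,r].round(4).tolist()
E
python3 - <<'E'
from h import *
s=np.array([[80,75],[627,93],[632,440],[75,423]])/5.+[295,170]-.4
W=ray("top",s,0.012);print(W.round(4),W.mean(0).round(4))
for a,b in((0,1),(3,2)): v=W[a]-W[b];print(np.degrees(np.arctan2(-v[0],v[1])))
for a,b in((0,3),(1,2)): v=W[a]-W[b];print(np.degrees(np.arctan2(v[1],v[0])))
f=np.load("top0.npz");P=cloud("top",f["d"]).reshape(-1,3);P=P[(f["d"].ravel()>0)]
for y in np.arange(-.5,.35,.1):
    k=P[(abs(P[:,1]-y)<.05)&(P[:,0]>.15)]
    print(round(y,2),[round(k[(k[:,0]>x)&(k[:,0]<x+.05)][:,2].max(initial=0),2) for x in np.arange(.25,.6,.05)])
yaw=-np.radians(2.6)
print(go([.485,-.272,.25],yaw)); print(go([.36,.06,.30],yaw),ctrl.get_obs()["tool_pos"])
E
```

```text
[[ 0.6102 -0.223   0.012 ]
 [ 0.6    -0.4679  0.012 ]
 [ 0.4458 -0.4606  0.012 ]
 [ 0.456  -0.2172  0.012 ]] [ 0.528  -0.3422  0.012 ]
-2.379019022385055
-2.416105490210108
-2.1744799564577435
-2.7236491560240927
-0.5 [np.float64(0.0), np.float64(0.0), np.float64(0.01), np.float64(0.02), np.float64(0.03), np.float64(0.03), np.float64(0.02)]
-0.4 [np.float64(0.0), np.float64(0.0), np.float64(0.0), np.float64(0.02), np.float64(0.1), np.float64(0.09), np.float64(0.09)]
-0.3 [np.float64(0.0), np.float64(0.0), np.float64(0.0), np.float64(0.02), np.float64(0.09), np.float64(0.09), np.float64(0.09)]
-0.2 [np.float64(0.0), np.float64(0.0), np.float64(0.0), np.float64(0.01), np.float64(0.02), np.float64(0.02), np.float64(0.02)]
-0.1 [np.float64(0.0), np.float64(0.0), np.float64(0.0), np.float64(0.01), np.float64(0.01), np.float64(0.01), np.float64(0.15)]
-0.0 [np.float64(0.0), np.float64(0.0), np.float64(0.01), np.float64(0.05), np.float64(0.09), np.float64(0.16), np.float64(0.18)]
0.1 [np.float64(0.0), np.float64(0.0), np.float64(0.0), np.float64(0.01), np.float64(0.09), np.float64(0.09), np.float64(0.09)]
0.2 [np.float64(0.0), np.float64(0.0), np.float64(0.02), np.float64(0.04), np.float64(0.15), np.float64(0.17), np.float64(0.18)]
0.3 [np.float64(0.0), np.float64(0.0), np.float64(0.0), np.float64(0.06), np.float64(0.14), np.float64(0.16), np.float64(0.17)]
[-0.9013, -1.2569, 0.0901, -0.0011, -0.0003, -0.1467]
[-0.5502, -0.7813, 0.006, -0.0011, -0.0003, -0.1467] [0.17004233 0.60097885 0.302792  ]
```

Call:
apply_moves(
  rows=[-0.55,-0.78,0.006,0,0,-0.149,-0.55,-0.78,0.006,0,0,-0.149,-0.55,-0.78,0.006,0,0,-0.149,-0.55,-0.78,0.006,0,0,-0.149,-0.55,-0.78,0.006,0,0,-0.149,-0.55,-0.78,0.006,0,0,-0.149,-0.55,-0.78,0.006,0,0,-0.149,-0.55,-0.78,0.006,0,0,-0.149,-0.55,-0.78,0.006,0,0,-0.149,-0.55,-0.78,0.006,0,0,-0.149,-0.55,-0.78,0.006,0,0,-0.149,-0.55,-0.78,0.006,0,0,-0.149,-0.55,-0.78,0.006,0,0,-0.149,-0.55,-0.78,0.006,0,0,-0.149],
  grip=0.7,
  grip_force=20,
)

```text
t: 1.5
tool_pos: [0.3601, 0.0612, 0.2999]
tool_rot: [-0.068, -3.14, -0.001]
contact_force: [-0.0, -0.0, -0.2]
opening: 0.0596
grip_force: 0.0
```

Run:
```python
from h import *
o=ctrl.get_obs();print(o["tool_pos"],o["tool_rot"],o["opening"],o["t"]);print(go([.491,-.274,.20],-np.radians(2.4)))
```

```text
[0.36006748 0.06121003 0.29990156] [-6.75869958e-02 -3.13992204e+00 -9.97946808e-04] 0.05960711154121294 1.5
[-0.2422, -0.5489, 0.1659, 0.0004, -0.0006, -0.0007]
```

Call:
apply_moves(
  rows=[-0.242,-0.549,0.166,0,0,0,-0.242,-0.549,0.166,0,0,0,-0.242,-0.549,0.166,0,0,0,-0.242,-0.549,0.166,0,0,0,-0.242,-0.549,0.166,0,0,0,-0.242,-0.549,0.166,0,0,0,-0.242,-0.549,0.166,0,0,0,-0.242,-0.549,0.166,0,0,0,-0.242,-0.549,0.166,0,0,0,-0.242,-0.549,0.166,0,0,0,-0.242,-0.549,0.166,0,0,0],
)

```text
t: 2.6
tool_pos: [0.492, -0.272, 0.2009]
tool_rot: [0.062, 3.141, 0.001]
contact_force: [0.7, 0.1, -0.5]
opening: 0.0596
grip_force: 0.0
```

Run:
```python
from h import *
o=ctrl.get_obs();print(o["tool_pos"],o["tool_rot"],o["t"]);print(go([.491,-.274,.124],-np.radians(2.4)))
im,d=ctrl.get_image("side");u,v=proj("side",[.491,-.274,.09])[0].astype(int);print(u,v)
cv2.imwrite("pics/s1.png",cv2.resize(im[v-75:v+75,u-100:u+100],None,fx=4,fy=4,interpolation=cv2.INTER_CUBIC))
```

```text
[ 0.49195145 -0.27203729  0.20093411] [6.17567070e-02 3.14088488e+00 5.57719969e-04] 2.6
[0.0015, -0.0034, 0.1282, 0.0002, 0.0001, 0.0016]
303 178
```

View pics/s1.png

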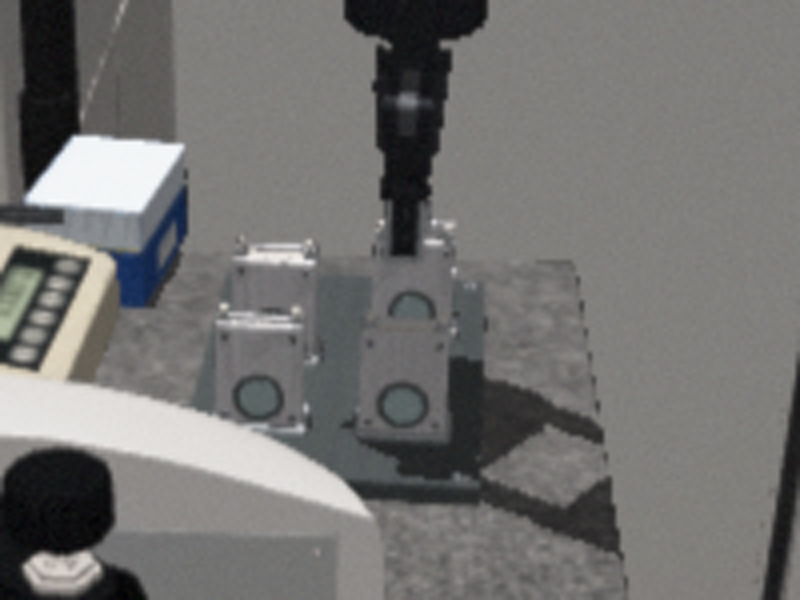

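The picture shows the fingers (crop col ~405) above the sample cell (front face at crop cols 360–450), centred. I descend.

Call:
apply_moves(
  rows=[0.0015,-0.0034,0.05,0,0,0.0016,0.0015,-0.0034,0.09,0,0,0.0016,0.0015,-0.0034,0.12,0,0,0.0016,0.0015,-0.0034,0.128,0,0,0.0016,0.0015,-0.0034,0.128,0,0,0.0016],
  grip=0.5,
)

```text
t: 3.15
tool_pos: [0.4904, -0.275, 0.1238]
tool_rot: [-0.068, -3.14, -0.001]
contact_force: [0.2, 0.5, 0.3]
opening: 0.0426
grip_force: 0.0
```

Run:
```python
from h import *
o=ctrl.get_obs();print(o["tool_pos"],o["opening"],o["contact_force"],o["t"])
im,d=ctrl.get_image("top");u,v=proj("top",[.491,-.274,.08])[0].astype(int)
big=cv2.resize(im[v-50:v+50,u-50:u+50],None,fx=6,fy=6,interpolation=cv2.INTER_CUBIC);cv2.imwrite("pics/t1.png",big)
im,d=ctrl.get_image("side");u,v=proj("side",[.491,-.274,.08])[0].astype(int)
```

```text
[ 0.49039621 -0.2749678   0.12376845] 0.04256091739068892 [0.22425065 0.46246857 0.30654389] 3.15
```

Call:
apply_moves(
  rows=[0,0,0,0,0,0,0,0,0,0,0,0,0,0,0,0,0,0],
  grip=0.32,
)

```text
t: 3.55
tool_pos: [0.4911, -0.276, 0.1248]
tool_rot: [0.07, 3.139, -0.0]
contact_force: [1.2, 1.4, 0.9]
opening: 0.0274
grip_force: 0.7
```

Call:
apply_moves(
  rows=[0,0,0,0,0,0,0,0,0,0,0,0],
  grip=0.305,
)

```text
t: 3.75
tool_pos: [0.4907, -0.276, 0.1241]
tool_rot: [0.07, 3.14, 0.0]
contact_force: [-0.5, 1.9, 1.6]
opening: 0.026
grip_force: 0.8
```

Call:
apply_moves(
  rows=[0,0,0,0,0,0,0,0,0,0,0,0],
  grip=0.29,
)

```text
t: 3.95
tool_pos: [0.4907, -0.2758, 0.124]
tool_rot: [0.07, 3.141, 0.001]
contact_force: [-0.0, 2.2, 2.5]
opening: 0.0248
grip_force: 1.3
```

Call:
apply_moves(
  rows=[0,0.004,0,0,0,0,0,0.004,0,0,0,0],
)

```text
t: 4.15
tool_pos: [0.4904, -0.2736, 0.1235]
tool_rot: [-0.069, -3.14, 0.001]
contact_force: [0.6, 0.7, -0.3]
opening: 0.0247
grip_force: 0.0
```

Call:
apply_moves(
  rows=[0,0,0,0,0,0,0,0,0,0,0,0],
  grip=0.275,
)

```text
t: 4.35
tool_pos: [0.4905, -0.2735, 0.1236]
tool_rot: [-0.069, -3.14, -0.0]
contact_force: [-1.5, 0.4, -0.8]
opening: 0.0238
grip_force: 0.4
```

Call:
apply_moves(
  rows=[0,0,0,0,0,0,0,0,0,0,0,0],
  grip=0.26,
)

```text
t: 4.55
tool_pos: [0.4906, -0.2735, 0.1238]
tool_rot: [-0.069, -3.14, -0.0]
contact_force: [-0.5, 0.2, 0.1]
opening: 0.0224
grip_force: 0.5
```

Call:
apply_moves(
  rows=[0,0,0,0,0,0,0,0,0,0,0,0],
  grip=0.25,
)

```text
t: 4.75
tool_pos: [0.4906, -0.2735, 0.1238]
tool_rot: [-0.07, -3.141, -0.001]
contact_force: [0.1, 1.6, -0.6]
opening: 0.0217
grip_force: 2.1
```

Call:
apply_moves(
  rows=[0,0,0,0,0,0,0,0,0,0,0,0],
  grip=0.24,
)

```text
t: 4.95
tool_pos: [0.4906, -0.2733, 0.1237]
tool_rot: [-0.07, -3.14, -0.001]
contact_force: [-0.2, 2.1, -1.0]
opening: 0.0209
grip_force: 15.8
```

Call:
apply_moves(
  rows=[0,0,0,0,0,0,0,0,0,0,0,0],
  grip=0.23,
)

```text
t: 5.15
tool_pos: [0.4906, -0.2733, 0.1238]
tool_rot: [-0.07, -3.14, -0.001]
contact_force: [-0.4, 4.1, 0.0]
opening: 0.0204
grip_force: 21.4
```

Call:
apply_moves(
  rows=[0,0.0005,0,0,0,0,0,0.0005,0,0,0,0],
  grip=0.24,
)

```text
t: 5.35
tool_pos: [0.4906, -0.2732, 0.1237]
tool_rot: [-0.069, -3.141, -0.0]
contact_force: [-1.1, 3.0, -0.0]
opening: 0.0208
grip_force: 21.2
```

```bash
cat > rd.py <<'E'
from h import *
for i in range(6):
    o=ctrl.get_obs();print(round(o["opening"]*1e3,3),round(o["grip_force"],2),o["contact_force"].round(1),o["wrist_torque"].round(2),o["tool_pos"].round(4),round(o["t"],2))
    if i<5: ctrl.get_image("top")
E
python3 rd.py
```

```text
20.757 21.21 [-1.1  3.  -0. ] [0.55 0.08 0.04] [ 0.4906 -0.2732  0.1237] 5.35
20.543 21.23 [ 0.4  3.3 -1.2] [0.54 0.07 0.04] [ 0.4907 -0.2732  0.1238] 5.4
20.861 21.25 [-0.3  2.7 -1. ] [0.62 0.06 0.04] [ 0.4906 -0.2732  0.1237] 5.45
20.465 21.26 [-0.7  3.3 -0.1] [ 0.57  0.13 -0.06] [ 0.4906 -0.2732  0.1237] 5.5
20.646 21.27 [ 0.1  2.7 -0.8] [0.63 0.11 0.01] [ 0.4906 -0.2732  0.1237] 5.55
20.776 21.28 [-1.3  2.6 -0.8] [0.56 0.04 0.07] [ 0.4906 -0.2732  0.1238] 5.6
```

Call:
apply_moves(
  rows=[0,0.0008,0,0,0,0,0,0.0008,0,0,0,0],
  grip=0.27,
)

```text
t: 5.8
tool_pos: [0.491, -0.2734, 0.1243]
tool_rot: [0.069, 3.14, -0.002]
contact_force: [1.0, -0.2, -0.3]
opening: 0.0228
grip_force: 0.3
```

Call:
apply_moves(
  rows=[0,0,0,0,0,0,0,0,0,0,0,0,0,0,0,0,0,0],
  grip=0.243,
)

```text
t: 6.1
tool_pos: [0.4911, -0.273, 0.1243]
tool_rot: [0.07, 3.14, -0.001]
contact_force: [-0.5, 0.8, 0.7]
opening: 0.021
grip_force: 9.3
```

```bash
python3 rd.py
```

```text
20.96 9.28 [-0.5  0.8  0.7] [ 0.33 -0.09  0.02] [ 0.4911 -0.273   0.1243] 6.1
21.065 9.1 [0.2 2.5 0.4] [ 0.33 -0.14  0.01] [ 0.4911 -0.273   0.1243] 6.15
20.795 8.9 [1.3 2.4 2.1] [ 0.32 -0.09  0.02] [ 0.4911 -0.2729  0.1242] 6.2
20.926 8.92 [0.7 1.1 0.8] [ 0.31 -0.15  0.06] [ 0.4911 -0.2729  0.1242] 6.25
21.073 8.77 [1.  1.  2.2] [ 0.41 -0.15  0.04] [ 0.491  -0.2729  0.1242] 6.3
20.853 8.6 [0.9 2.4 1.7] [ 0.39 -0.22  0.  ] [ 0.491  -0.2729  0.1242] 6.35
```

Call:
apply_moves(
  rows=[0,0.0005,0,0,0,0,0,0.0005,0,0,0,0,0,0.0005,0,0,0,0],
  grip=0.246,
)

```text
t: 6.65
tool_pos: [0.491, -0.2726, 0.1241]
tool_rot: [0.069, 3.14, -0.0]
contact_force: [1.6, 1.0, 0.1]
opening: 0.021
grip_force: 2.7
```

```bash
python3 rd.py
```

```text
20.983 2.68 [1.6 1.  0.1] [ 0.29 -0.24  0.02] [ 0.491  -0.2726  0.1241] 6.65
21.016 2.68 [1.1 1.  1.9] [ 0.3  -0.38  0.02] [ 0.491  -0.2726  0.1241] 6.7
21.226 2.68 [1.9 1.5 1.3] [ 0.29 -0.3  -0.07] [ 0.491  -0.2726  0.1241] 6.75
21.391 2.63 [ 1.1  1.8 -0.3] [ 0.3  -0.33  0.01] [ 0.491  -0.2726  0.1241] 6.8
20.889 2.59 [2.4 2.6 1.1] [ 0.25 -0.34  0.  ] [ 0.4909 -0.2726  0.1241] 6.85
21.295 2.5 [1.4 1.4 0.4] [ 0.31 -0.36 -0.02] [ 0.491  -0.2726  0.1241] 6.9
```

Call:
apply_moves(
  rows=[0,0,0,0,0,0,0,0,0,0,0,0,0,0,0,0,0,0],
  grip=0.45,
)

```text
t: 7.2
tool_pos: [0.4904, -0.2726, 0.1236]
tool_rot: [-0.07, -3.14, -0.0]
contact_force: [0.2, -1.0, -0.4]
opening: 0.0384
grip_force: 0.0
```

Call:
apply_moves(
  rows=[0,0,-0.05,0,0,0,0,0,-0.1,0,0,0,0,0,-0.12,0,0,0,0,0,-0.12,0,0,0],
  grip=0.55,
)

```text
t: 7.6
tool_pos: [0.4917, -0.2733, 0.1982]
tool_rot: [0.069, 3.137, -0.004]
contact_force: [0.9, 0.2, 0.0]
opening: 0.0467
grip_force: 0.0
```

Run:
```python
from h import *
o=ctrl.get_obs();print(o["tool_pos"],o["opening"])
print(go([.4865,-.400,.195],-np.radians(2.4)))
im,d=ctrl.get_image("top");P=cloud("top",d);z=P[...,2]
roi=np.zeros(d.shape,bool);roi[215:260,388:430]=1
m=roi&(z>.066)&(z<.1);n,l,s,_=cv2.connectedComponentsWithStats(m.astype(np.uint8))
for i in range(1,n):
    if s[i,4]>8:q=P[l==i];print(s[i],np.percentile(q,[3,50,97],axis=0).round(4).tolist())
im,d=ctrl.get_image("side");cv2.imwrite("pics/s2.png",cv2.resize(im[130:240,220:360],None,fx=5,fy=5,interpolation=cv2.INTER_CUBIC))
```

```text
[ 0.49170454 -0.27332297  0.19822109] 0.046735578750967045
[-0.0007, -0.2113, 0.006, -0.0018, 0.0023, -0.0015]
```

View pics/s2.png

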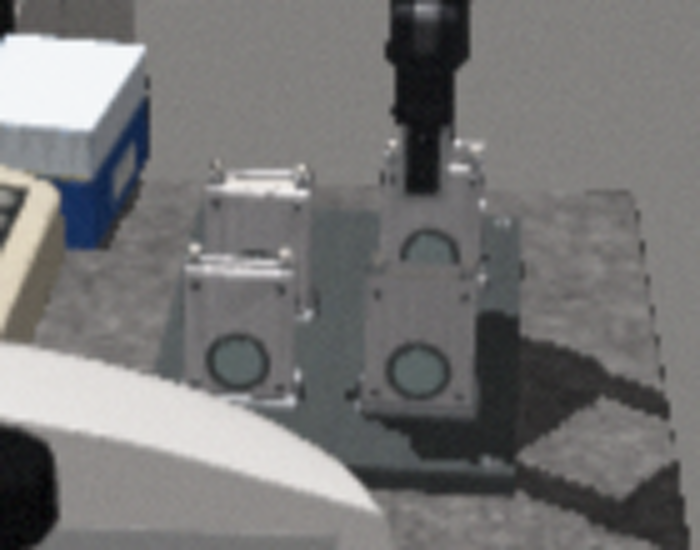

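The sample cell is standing square in its nest (crop 365–478, 260–415). I go to the adjustable cell.

Call:
apply_moves(
  rows=[-0.0007,-0.07,0.003,0,0,0,-0.0007,-0.14,0.003,0,0,0,-0.0007,-0.19,0.003,0,0,0,-0.0007,-0.2113,0.003,0,0,0,-0.0007,-0.2113,0.003,0,0,0,-0.0007,-0.2113,0.003,0,0,0],
  grip=0.65,
)

```text
t: 8.3
tool_pos: [0.4852, -0.398, 0.1926]
tool_rot: [-0.069, -3.139, -0.004]
contact_force: [-0.1, -0.0, -0.2]
opening: 0.0557
grip_force: 0.0
```

Run:
```python
from h import *
o=ctrl.get_obs();print(o["tool_pos"],o["opening"]);print(go([.4865,-.400,.125],-np.radians(2.4)))
im,d=ctrl.get_image("side");cv2.imwrite("pics/s3.png",cv2.resize(im[120:220,240:360],None,fx=6,fy=6,interpolation=cv2.INTER_CUBIC))
```

```text
[ 0.48519993 -0.39800472  0.19255097] 0.05565712572884419
[-0.0025, -0.0035, 0.1126, 0.0015, -0.0012, -0.0014]
```

View pics/s3.png

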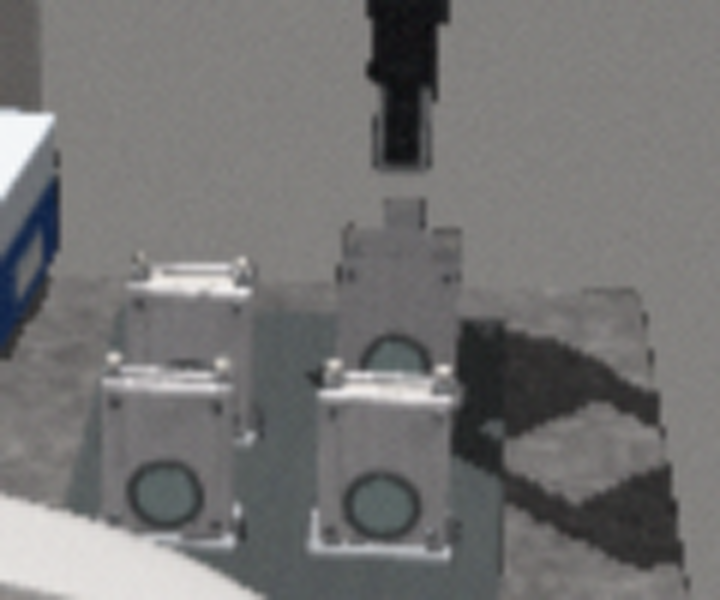

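The fingers (crop col ~403) are lined up with the thumb tab (col ~405). I descend.

Call:
apply_moves(
  rows=[-0.0025,-0.0035,0.03,0,0,0,-0.0025,-0.0035,0.06,0,0,0,-0.0025,-0.0035,0.09,0,0,0,-0.0025,-0.0035,0.1126,0,0,0,-0.0025,-0.0035,0.1126,0,0,0,-0.0025,-0.0035,0.1126,0,0,0],
)

```text
t: 8.95
tool_pos: [0.4868, -0.4011, 0.1258]
tool_rot: [-0.07, -3.14, -0.001]
contact_force: [0.7, -0.4, 0.3]
opening: 0.0556
grip_force: 0.0
```

Call:
apply_moves(
  rows=[0,0,0,0,0,0,0,0,0,0,0,0,0,0,0,0,0,0],
  grip=0.5,
)

```text
t: 9.25
tool_pos: [0.4873, -0.4018, 0.1276]
tool_rot: [0.07, 3.14, -0.002]
contact_force: [0.5, 0.1, 0.2]
opening: 0.0428
grip_force: 0.0
```

Call:
apply_moves(
  rows=[0,0,0,0,0,0,0,0,0,0,0,0],
  grip=0.47,
)

```text
t: 9.45
tool_pos: [0.487, -0.4015, 0.1269]
tool_rot: [0.07, 3.14, -0.001]
contact_force: [0.6, -0.5, 0.7]
opening: 0.0404
grip_force: 0.0
```

Call:
apply_moves(
  rows=[0,0,0,0,0,0,0,0,0,0,0,0],
  grip=0.44,
)

```text
t: 9.65
tool_pos: [0.487, -0.4014, 0.1266]
tool_rot: [0.07, 3.141, -0.0]
contact_force: [-0.9, -0.4, -0.3]
opening: 0.0378
grip_force: 0.0
```

Call:
apply_moves(
  rows=[0,0.001,0.003,0,0,0,0,0.001,0.003,0,0,0],
  grip=0.42,
)

```text
t: 9.85
tool_pos: [0.4869, -0.4006, 0.1244]
tool_rot: [-0.069, -3.141, -0.0]
contact_force: [0.7, -0.1, 0.0]
opening: 0.0361
grip_force: 0.0
```

Call:
apply_moves(
  rows=[0,0,0,0,0,0,0,0,0,0,0,0],
  grip=0.405,
)

```text
t: 10.05
tool_pos: [0.4869, -0.4011, 0.1247]
tool_rot: [-0.07, -3.141, 0.001]
contact_force: [-0.0, -2.9, -1.4]
opening: 0.0345
grip_force: 1.3
```

Call:
apply_moves(
  rows=[0,0,0,0,0,0,0,0,0,0,0,0],
  grip=0.39,
)

```text
t: 10.25
tool_pos: [0.4869, -0.4008, 0.1248]
tool_rot: [-0.069, -3.141, 0.0]
contact_force: [-0.6, -1.2, -0.6]
opening: 0.0334
grip_force: 8.2
```

Call:
apply_moves(
  rows=[0,0.0008,0,0,0,0,0,0.0016,0,0,0,0,0,0.0016,0,0,0,0],
  grip=0.36,
)

```text
t: 10.55
tool_pos: [0.487, -0.3996, 0.125]
tool_rot: [-0.069, -3.141, -0.0]
contact_force: [-2.1, 2.5, 2.9]
opening: 0.0309
grip_force: 9.4
```

Call:
apply_moves(
  rows=[0,0.001,0,0,0,0,0,0.002,0,0,0,0,0,0.002,0,0,0,0],
  grip=0.33,
)

```text
t: 10.85
tool_pos: [0.4871, -0.3984, 0.1252]
tool_rot: [-0.069, -3.14, -0.001]
contact_force: [-2.2, 3.4, 5.7]
opening: 0.0284
grip_force: 9.9
```

Slide follows nicely at ~9 N. I continue.

Call:
apply_moves(
  rows=[0,0.0012,0,0,0,0,0,0.0025,0,0,0,0,0,0.0025,0,0,0,0],
  grip=0.3,
)

```text
t: 11.15
tool_pos: [0.4871, -0.3971, 0.1254]
tool_rot: [-0.069, -3.14, -0.0]
contact_force: [-3.4, 1.9, 6.5]
opening: 0.0259
grip_force: 9.6
```

Call:
apply_moves(
  rows=[0,0.001,0,0,0,0,0,0.002,0,0,0,0,0,0.0022,0,0,0,0],
  grip=0.275,
)

```text
t: 11.45
tool_pos: [0.4872, -0.396, 0.1255]
tool_rot: [-0.069, -3.14, 0.0]
contact_force: [-3.5, 1.9, 5.9]
opening: 0.0237
grip_force: 9.4
```

Call:
apply_moves(
  rows=[0,0.001,0,0,0,0,0,0.001,0,0,0,0,0,0.001,0,0,0,0],
  grip=0.26,
)

```text
t: 11.75
tool_pos: [0.4872, -0.3953, 0.1255]
tool_rot: [-0.07, -3.14, -0.0]
contact_force: [-4.1, 3.0, 5.8]
opening: 0.0228
grip_force: 9.6
```

```bash
python3 rd.py
```

```text
22.797 9.57 [-4.1  3.   5.8] [0.41 0.55 0.1 ] [ 0.4872 -0.3953  0.1255] 11.75
22.518 9.58 [-3.8  2.3  6.8] [0.37 0.52 0.1 ] [ 0.4872 -0.3953  0.1256] 11.8
22.439 9.58 [-3.5  1.9  7. ] [0.4  0.58 0.09] [ 0.4872 -0.3953  0.1256] 11.85
22.467 9.58 [-3.3  1.7  5.7] [ 0.43  0.57 -0.  ] [ 0.4872 -0.3954  0.1256] 11.9
22.128 9.58 [-4.2  1.8  6. ] [0.44 0.61 0.07] [ 0.4872 -0.3953  0.1256] 11.95
22.568 9.58 [-3.8  2.2  6.5] [0.42 0.54 0.11] [ 0.4872 -0.3953  0.1255] 12.0
```

Call:
apply_moves(
  rows=[0,0.0008,0,0,0,0,0,0.0008,0,0,0,0,0,0.0008,0,0,0,0],
  grip=0.247,
)

```text
t: 12.3
tool_pos: [0.4872, -0.3948, 0.1256]
tool_rot: [-0.069, -3.14, -0.0]
contact_force: [-4.3, 2.4, 8.3]
opening: 0.0215
grip_force: 9.9
```

```bash
cat > rd2.py <<'E'
from h import *
a=[]
for i in range(16):
    o=ctrl.get_obs();a.append([o["opening"]*1e3,o["grip_force"],*o["contact_force"],*o["wrist_torque"]]);ctrl.get_image("top")
a=np.array(a);print(a.mean(0).round(2),a[:,0].std()/4,o["t"])
E
python3 rd2.py
```

```text
[21.36  9.86 -3.81  2.57  6.94  0.43  0.61  0.08] 0.06988932228844938 13.05
```

Call:
apply_moves(
  rows=[0,0.0002,0,0,0,0,0,0.0003,0,0,0,0,0,0.0003,0,0,0,0],
  grip=0.2425,
)

```text
t: 13.4
tool_pos: [0.4873, -0.3946, 0.1256]
tool_rot: [-0.069, -3.14, -0.0]
contact_force: [-3.6, 3.0, 7.2]
opening: 0.0212
grip_force: 10.2
```

```bash
python3 rd2.py
```

```text
[20.85 10.17 -3.7   2.56  7.05  0.44  0.62  0.09] 0.04095647416358759 14.15
```

Call:
apply_moves(
  rows=[0,0,0,0,0,0,0,0,0,0,0,0,0,0,0,0,0,0],
  grip=0.246,
)

```text
t: 14.5
tool_pos: [0.4872, -0.3946, 0.1256]
tool_rot: [-0.07, -3.14, -0.0]
contact_force: [-3.5, 1.6, 6.1]
opening: 0.0211
grip_force: 6.3
```

```bash
python3 rd2.py
```

```text
[21.    6.32 -3.84  2.38  6.87  0.42  0.6   0.09] 0.03670917911681593 15.25
```

Call:
apply_moves(
  rows=[0,0,0,0,0,0,0,0,0,0,0,0,0,0,0,0,0,0],
  grip=0.275,
)

```text
t: 15.6
tool_pos: [0.4873, -0.3944, 0.1243]
tool_rot: [0.07, 3.141, 0.0]
contact_force: [0.0, -0.5, -0.3]
opening: 0.0234
grip_force: 0.0
```

Call:
apply_moves(
  rows=[0,0,0,0,0,0,0,0,0,0,0,0,0,0,0,0,0,0],
  grip=0.248,
)

```text
t: 15.9
tool_pos: [0.4872, -0.3946, 0.1246]
tool_rot: [-0.07, -3.141, 0.0]
contact_force: [-0.3, -1.5, -1.2]
opening: 0.0211
grip_force: 0.6
```

```bash
python3 rd2.py
```

```text
[ 2.121e+01  8.700e-01  2.000e-02 -1.680e+00 -1.310e+00 -2.400e-01
  2.000e-02  0.000e+00] 0.06084511712600734 16.65
```

Call:
apply_moves(
  rows=[0,0,0,0,0,0,0,0,0,0,0,0,0,0,0,0,0,0],
  grip=0.245,
)

```text
t: 17.0
tool_pos: [0.4872, -0.3946, 0.1247]
tool_rot: [-0.069, -3.141, 0.0]
contact_force: [0.2, -2.9, -2.0]
opening: 0.0211
grip_force: 5.1
```

```bash
python3 rd2.py
```

```text
[21.    5.03 -0.34 -3.21 -2.39 -0.44  0.06  0.07] 0.050577112000784914 17.75
```

Call:
apply_moves(
  rows=[0,0,0,0,0,0,0,0,0,0,0,0,0,0,0,0,0,0],
  grip=0.45,
)

```text
t: 18.1
tool_pos: [0.4875, -0.3942, 0.125]
tool_rot: [0.069, 3.14, 0.001]
contact_force: [-1.0, -0.3, -0.7]
opening: 0.0389
grip_force: 0.0
```

Call:
apply_moves(
  rows=[0,0,-0.04,0,0,0,0,0,-0.1,0,0,0,0,0,-0.15,0,0,0,-0.1,0.07,-0.2,0,0,0,0,0.15,-0.25,0,0,0,0,0.25,-0.25,0,0,0,0.05,0.35,-0.25,0,0,0,0.1,0.4,-0.25,0,0,0,0.1,0.5,-0.25,0,0,0,0.1,0.5,-0.25,0,0,0,0.1,0.5,-0.25,0,0,0,0.1,0.5,-0.25,0,0,0],
)

```text
t: 19.3
tool_pos: [0.4405, -0.091, 0.2751]
tool_rot: [0.065, 3.14, -0.001]
contact_force: [0.6, -0.0, 0.3]
opening: 0.0384
grip_force: 0.0
```

Run:
```python
from h import *
o=ctrl.get_obs();print(o["tool_pos"],o["t"])
im,d=ctrl.get_image("top");P=cloud("top",d);z=P[...,2]
roi=np.zeros(d.shape,bool);roi[170:275,295:440]=1
m=roi&(z>.066)&(z<.1);n,l,s,_=cv2.connectedComponentsWithStats(m.astype(np.uint8))
for i in range(1,n):
    if s[i,4]>8:q=P[l==i];print(s[i],np.percentile(q,[3,50,97],axis=0).round(4).tolist())
cv2.imwrite("pics/end.png",cv2.resize(im[170:275,295:440],None,fx=5,fy=5,interpolation=cv2.INTER_CUBIC))
```

```text
[ 0.44051061 -0.09104876  0.27511311] 19.3
[335 183   9  25 212] [[0.5507, -0.2827, 0.0716], [0.5746, -0.274, 0.0771], [0.5969, -0.2663, 0.0856]]
[375 185  15  25 345] [[0.5472, -0.3774, 0.0674], [0.5701, -0.3638, 0.0758], [0.5927, -0.3511, 0.0853]]
[334 223  12  25 268] [[0.4688, -0.2837, 0.0728], [0.4915, -0.2734, 0.0766], [0.5142, -0.2629, 0.0856]]
[393 225   7  25 115] [[0.4629, -0.3903, 0.0676], [0.4864, -0.3865, 0.0775], [0.5098, -0.3841, 0.09]]
[400 225   8  25 138] [[0.4624, -0.4064, 0.0664], [0.485, -0.4014, 0.078], [0.509, -0.398, 0.0928]]
```

View pics/end.png

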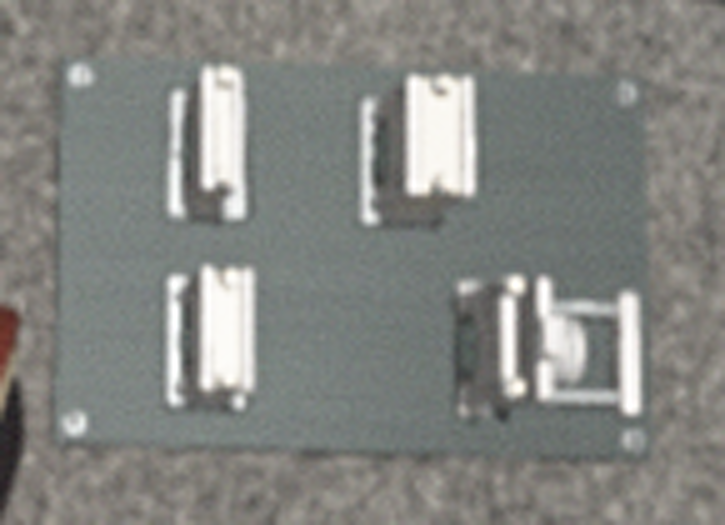

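The sample cell and both spares have not moved. The sliding frame is now at crop col ~545, closed in to a thickness of about 21 mm, and the arm is clear.

```bash
python3 -c "
from station import ctrl
print(ctrl.finish_job())"
```

```text
the job is handed in; nothing more can be done
None
```

The sample cell measured about 21.1 mm, and I set the adjustable cell to match within about 0.1 mm by finger opening, then released it and handed the job in; the hardest pinch on the sample cell was about 21 N, below the 30 N limit, and it and both spares still stand where they were.

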